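Fasten the hasp of a lead-lined transfer box

TASK

The lead-lined transfer box is shut but not fastened. Swing its hasp over so that the slot drops over the red winged staple and the plate lies fully down on the rim, then turn the wings a quarter turn, either way, until they stand squarely across the hasp and lock it. Leave everything that stands on and around the box where it is.

Things in the scene. Friction and masses are not known exactly. Their poses are not given: they have to be found in the camera images.
- case: white lead-lined transfer box with hazard bands, 240 x 340 x 120 mm high (x, y, z of its own frame), fixed to the bench, lid let in flush with the 120 mm high rim. Origin: centre of its underside; z up. The hasp end is its -y end. On that rim a yellow lifting lug, 12 mm thick, 56 mm long (y) and 34 mm high, stands beside the staple: its near face is at x = +47 mm, 15 mm outside the circle that the wings sweep. An equal lug stands at x = -53, y = +140 mm.
- hasp (a joint): angle of the steel hasp plate about its hinge (rad): 0 = closed, lying flat on the rim towards the box's -y; pi/2 = upright; up to 2.5 = leaning back over the lid (stop). The hinge is stiff: the plate stays where it is left and must be pushed all the way down; that takes 1 to 4 N near its tip. The plate is 52 mm wide, 158 mm long from the hinge axis, 5 mm thick, with a slot 20 mm wide from 49 to 126 mm from the axis and a solid end from 126 to 158 mm, edged in red.
- hasp_hinge (a point): middle of the hasp's hinge axis, which runs along the box's x: at x 0, y -49, z 125.5 mm in the box's frame. Closed, the plate's upper face is 2.5 mm higher than this axis.
- hasp_tip (a point): middle of the free end of the hasp plate, at mid thickness, 158 mm from the hinge axis
- wing (a joint): turn of the red winged staple about its upright axis (rad): 0 = wings in line with the hasp's slot (along the box's y), so the hasp passes over them; positive is anticlockwise seen from above; stops at -1.6 and +1.6. It stays where it is left (friction 0.06 N m). Starts within 0.12 of 0. Turned across, the wings physically block the hasp.
- wing_grip (a point): on the axis of the winged staple, 34 mm above the foot of its stem and 36 mm above the rim (box's frame: x 0, y -134, z 156 mm). The red wings are a flat upright butterfly blade 64 mm long and 8 mm thick, from 14 to 46 mm above the rim (the middle of the blade, between the round wings, reaches only 39 mm); the closed hasp's upper face is 8 mm above the rim.
- pot_lid: shielded vial pot standing on the box beside the lid, 55 mm diameter, 78 mm high, blue cap; origin at the centre of its underside. Leave alone.
- tape: roll of yellow tape lying on the box, 96 mm diameter, 25 mm high; origin at the centre of its underside. Leave alone.
- pot_a: vial pot like the one on the box, on the bench, blue cap. Leave alone.
- pot_b: vial pot like the one on the box, on the bench, white cap. Leave alone.
- meter: yellow hand-held meter lying on the bench, 75 x 140 x 35 mm high; origin at the centre of its underside. Leave alone.
- spray: white bottle standing on the bench, 64 mm diameter, 170 mm high; origin at the centre of its underside. Leave alone.
- tongs: steel tongs lying on the bench, 240 mm long along their x, 36 mm wide, 8 mm high; origin on the bench at mid length. Leave alone.

How it is judged:
By the outcome, as a careful person would: the job done as asked, in the order asked, and still so for the second after the job is handed in, with the robot touching nothing.
It also fails if it takes over 48 s, if anything falls off the work surface, if the arm or the gripper's body presses on something with over 40 N, if the wrist force passes 120 N, or if a joint passes its speed limit or range.

ROBOT

A 7-joint arm with a two-finger parallel gripper is mounted at the origin on the work surface. World frame = base frame: x ahead of the robot, y to its left, z up, the work surface at z = 0. Lengths are in m, angles in rad, forces in N, time in s.
With the tool pointing down it reaches from about 0.425 to 0.95 m from the base axis. Payload 4.7 kg.
Tool frame: the origin (TCP) lies between the finger pads; the fingertips stand 25 mm ahead of it and the grasp point (between the pads) lies 6 mm ahead of it; x points along the fingers, z is the direction in which the jaws open and shut, and the axes are right-handed (so a half turn about x gives the same grasp; the last joint's range is limited). The gripper opens to 85 mm and grips with 20 to 120 N. Pads are 22 mm wide; open, the fingers measure 114 mm over their backs; the gripper's body (76 mm by 85 mm) begins 54 mm behind the grasp point. The pads swing forward as they close: fully open they stand 13 mm farther back than shut.
Start: joints at [1.199, 0.469, -0.049, 1.532, 0.024, 1.141, -0.082], TCP at [0.227, -0.636, 0.256] pointing down, gripper open.
Joint ranges: [-2.59, 2.59], [-0.33, 1.99], [-1.39, 1.29], [0.1, 2.45], [-1.04, 4.18], [0.21, 1.99], [-2.66, 2.66]. Speed limits (rad/s): [2.57, 2.57, 3.14, 3.14, 3.14, 3.14, 3.14].

INTERFACE

Orientations are given as a 3x3 rotation matrix whose columns are the frame's x, y, z axes.
In Python, from rig import * gives the robot as it stands. Calls block until the motion is done:
- movep(position, orientation): joint-space move of the TCP to a pose.
- move_l(position, attitude=None, feed=0.15, until_force=None): straight line of the TCP; attitude=None keeps the orientation; feed is the mean speed in m/s. With until_force (N) it stops when the force on the tool has changed by that much, and returns True; else False.
- move_joints(angles): joint-space move.
- command_gripper(opening, newtons=None): finger opening in m; newtons is the grip in N (None keeps the last); returns when the fingers have stopped.
- sleep(seconds).
- inverse_kinematics(position, orientation): joint angles nearest the present ones, or None.
- sense(): the state.
- camera(name): name is "scene" or "side" or "wrist"; returns (picture, depth): 420x560x3 uint8, red, green, blue; 420x560 float32, m along the optical axis (not along the pixel's ray), 0 where there is no reading.
- camera_params(name): a dict with "K" (3x3 intrinsics, pixels), "position" and "rotation" of the camera in the world; the wrist camera has in their place "tool_from_camera" (4x4, takes a point from camera to tool coordinates, whose origin is the TCP and whose axes are the tool frame's). Camera axes: x right, y down, z forward; pixel columns grow to the right and rows downward; lengths in m; the calibration is good to about 2 mm. The wrist camera is an equidistant fisheye: a pixel r from the principal point sees the ray r / f radians off the axis. A picture is of the moment at which its call begins: read the wrist's pose just before it. camera_params takes no time and is no camera call.
A pose or a line that the arm cannot do raises Unreachable and nothing moves.
- finish_job(): hands the job in, once; it reports no verdict.
The state is a dict: "time_s": time; "joint_pos": joint angles; "qd": joint speeds; "joint_efforts": joint torques, N m; "position": TCP position; "tcp_rot": TCP orientation; "wrist_force": force on the tool from outside, world axes, zero at the start; "ft_torque": the same for the moment, N m; "finger_gap": finger opening in m.
Only numpy, scipy, OpenCV 4.12 (cv2) and the standard library are available. Lean on these libraries where they do the work, as an engineer would, in place of code of your own. Each camera call takes 0.05 s, during which the arm holds its last target.

## Working session

There is one attempt and no reset: what is moved stays moved. The work goes in short steps, each a Python script; the robot and the scene stay as the last script left them, time stands still between calls to the robot, and variables do not carry over. Pictures are saved under pics/ and viewed, and the job is handed in when it is done.

```bash
ls; mkdir -p pics; python3 - <<'E'
from rig import *
import cv2
s=sense(); print(s)
for n in ["scene","side","wrist"]:
    im,d=camera(n); cv2.imwrite(f"pics/{n}0.png",im[:,:,::-1]); 
    import numpy as np; np.savez(f"{n}0.npz",im=im,d=d)
    print(n,camera_params(n), (d>0).mean())
E
```

```text
pics
{'time_s': 0.0, 'joint_pos': array([ 1.1990823 ,  0.46945827, -0.048593  ,  1.53375162,  0.02409474,
        1.14098669, -0.08225258]), 'qd': array([ 9.38828068e-06, -1.52664279e-03, -3.85326663e-04, -1.38898168e-03,
       -1.18540673e-03,  1.10419728e-03,  3.23917714e-04]), 'joint_efforts': array([-6.96255993e-04, -5.10320878e+01, -4.64319927e-02, -2.37720519e+01,
        1.08200530e-02,  7.50776235e-03, -4.17342640e-07]), 'position': array([ 0.22671608, -0.635192  ,  0.25522559]), 'tcp_rot': array([[-7.45785098e-04,  9.41786789e-01,  3.36209886e-01],
       [ 1.87562112e-03,  3.36210706e-01, -9.41784924e-01],
       [-9.99997963e-01, -7.17667973e-05, -2.01717613e-03]]), 'wrist_force': array([-0.31617558, -0.21817062,  0.54257307]), 'ft_torque': array([0.01095479, 0.00942007, 0.0097354 ]), 'finger_gap': 0.08582993548628873}
scene {'K': array([[400.1789812 ,   0.        , 285.0481832 ],
       [  0.        , 400.1789812 , 202.86454455],
       [  0.        ,   0.        ,   1.        ]]), 'position': array([ 1.09943766, -0.3363469 ,  0.89981387]), 'rotation': array([[ 0.4746494
[... 394 characters left out ...]
8865218, -0.09910437,  0.11289463],
       [-0.14963381,  0.58319243, -0.79843367],
       [ 0.01328897, -0.80626604, -0.59140382]])} 0.9959353741496598
wrist {'K': array([[325.1922621 ,   0.        , 281.84752672],
       [  0.        , 325.1922621 , 209.38013682],
       [  0.        ,   0.        ,   1.        ]]), 'tool_from_camera': array([[-6.26306096e-04, -2.78262983e-01,  9.60504722e-01,
        -1.18134668e-01],
       [ 2.06464588e-04, -9.60504925e-01, -2.78262907e-01,
         7.08894589e-02],
       [ 9.99999783e-01,  2.40324565e-05,  6.59021542e-04,
         5.86659074e-04],
       [ 0.00000000e+00,  0.00000000e+00,  0.00000000e+00,
         1.00000000e+00]])} 0.9906207482993197
```

View pics/scene0.png

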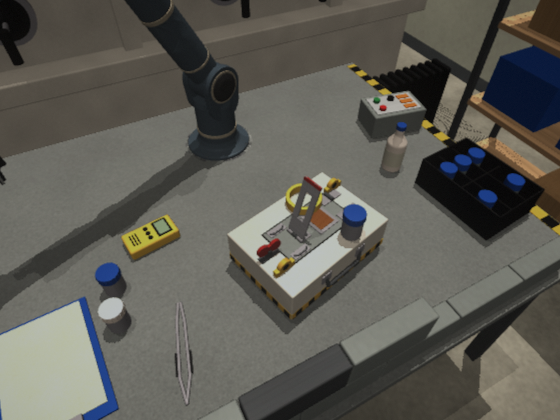

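View pics/side0.png

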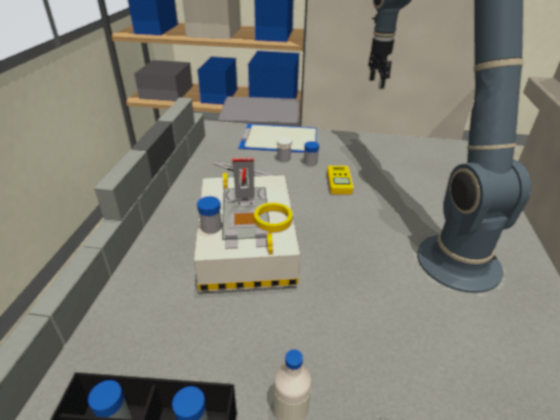

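View pics/wrist0.png

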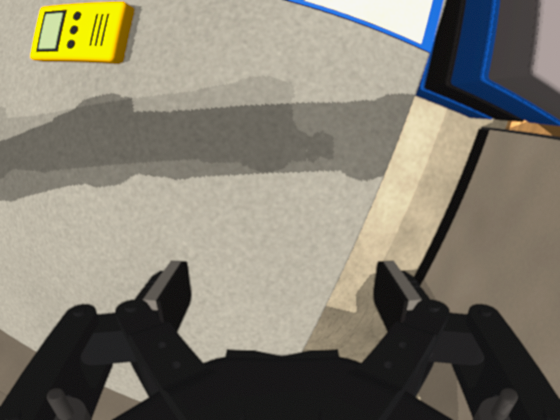

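The scene view shows the box, with the red staple near (268,247), the near yellow lug at (285,265) and the hasp upright with its red tip at (313,185). Tape and pot stand on the lid. Next I measure positions from depth.

```bash
cat > h.py <<'E'
import numpy as np, cv2
from rig import *
def cloud(n,d):
    p=camera_params(n);K=p["K"];v,u=np.mgrid[0:d.shape[0],0:d.shape[1]]
    c=np.stack([(u-K[0,2])/K[0,0]*d,(v-K[1,2])/K[1,1]*d,d],-1)
    return c@p["rotation"].T+p["position"]
def proj(n,P):
    p=camera_params(n);c=(np.asarray(P)-p["position"])@p["rotation"];q=c@p["K"].T
    return q[...,:2]/q[...,2:]
E
python3 - <<'E'
from h import *
for n in ["scene","side"]:
    z=np.load(n+"0.npz");im,d=z["im"],z["d"];X=cloud(n,d)
    m=(abs(X[...,2]-0.12)<.008)&(X[...,0]>.3)&(X[...,0]<1)&(abs(X[...,1])<.4)&(d>0)
    k,l,st,c=cv2.connectedComponentsWithStats(m.astype(np.uint8)); i=1+np.argmax(st[1:,4]); 
    P=X[l==i]; print(n,st[i],P[:,2].mean())
    r=cv2.minAreaRect((P[:,:2]*1000).astype(np.float32)); print(r, cv2.boxPoints(r))
    hsv=cv2.cvtColor(im,cv2.COLOR_RGB2HSV)
    box=(X[...,2]>.118)&(X[...,0]>.3)&(X[...,0]<1)&(abs(X[...,1])<.4)&(d>0)
    for nm,mm in dict(red=((hsv[...,0]<8)|(hsv[...,0]>172))&(hsv[...,1]>150)&(hsv[...,2]>60),yel=(abs(hsv[...,0]-26.)<6)&(hsv[...,1]>150),blue=(abs(hsv[...,0]-112.)<10)&(hsv[...,1]>150)).items():
        k,l,st,c=cv2.connectedComponentsWithStats((mm&box).astype(np.uint8))
        for i in range(1,k):
            if st[i,4]>12:
                Q=X[l==i]; print(nm,st[i],np.median(Q,0).round(4),Q.min(0).round(3),Q.max(0).round(3))
    cr=im[130:330,200:420] if n=="scene" else im[140:300,180:320]
    cv2.imwrite(f"pics/{n}_crop.png",cv2.resize(cr,None,fx=3,fy=3,interpolation=cv2.INTER_CUBIC)[...,::-1])
E
```

```text
scene [ 228  172  161  127 7584] 0.12058771981089506
((569.3897094726562, 29.24298095703125), (241.9230499267578, 341.4960021972656), 14.097224235534668) [[ 410.48233   165.38634 ]
 [ 493.65982  -165.82509 ]
 [ 728.2971   -106.900375]
 [ 645.1196    224.31105 ]]
red [304 178  17  12  50] [0.5688 0.0257 0.2722] [0.546 0.019 0.268] [0.595 0.032 0.277]
red [257 239  23  18 159] [ 0.6047 -0.105   0.1571] [ 0.597 -0.132  0.137] [ 0.61  -0.074  0.169]
yel [330 178   6   6  23] [0.4852 0.1488 0.1523] [0.479 0.142 0.148] [0.491 0.159 0.155]
yel [286 184  15  24 101] [0.4643 0.0251 0.1443] [0.447 0.01  0.131] [0.512 0.069 0.148]
yel [325 186   5   5  16] [0.491  0.1301 0.1357] [0.484 0.125 0.132] [0.496 0.136 0.139]
yel [316 194   6  14  33] [0.529  0.081  0.1446] [0.508 0.067 0.14 ] [0.538 0.097 0.147]
yel [279 259   9   7  40] [ 0.6549 -0.0908  0.1523] [ 0.649 -0.099  0.148] [ 0.661 -0.08   0.157]
yel [289 258   5   5  17] [ 0.6521 -0.067   0.1362] [ 0.643 -0.077  0.131] [ 0.656 -0.063  0.151]
yel [274 268   7   7  29] [ 0.66   -0.111   0.1352] [ 0.653 -0.115  0.126] [ 0.665 -0.103  0.14 ]
blue [344 205  22  19 317] [0.6398 0.1047 0.1977] [0.613 0.081 0.186] [0.665 0.132 0.201]
side [ 194  176  106   87 5444] 0.12085854745252414
((567.009765625, 29.83453369140625), (240.5274658203125, 344.222412109375), 14.051116943359375) [[ 408.55795  167.59756]
 [ 492.13083 -166.32553]
 [ 725.46155 -107.9285 ]
 [ 641.8887   225.9946 ]]
red [233 159  15   3  21] [0.5739 0.0326 0.2727] [0.558 0.027 0.269] [0.589 0.038 0.276]
red [242 169   4  13  36] [ 0.5958 -0.075   0.1598] [ 0.592 -0.107  0.147] [ 0.602 -0.069  0.167]
yel [223 173   4  15  48] [ 0.6473 -0.0737  0.1439] [ 0.642 -0.09   0.125] [ 0.655 -0.059  0.155]
yel [253 203  39  51 701] [0.4864 0.083  0.1399] [0.443 0.014 0.12 ] [0.545 0.181 0.156]
blue [198 197  21  19 321] [0.6323 0.1228 0.1974] [0.609 0.087 0.18 ] [0.657 0.138 0.2  ]
```

View pics/scene_crop.png

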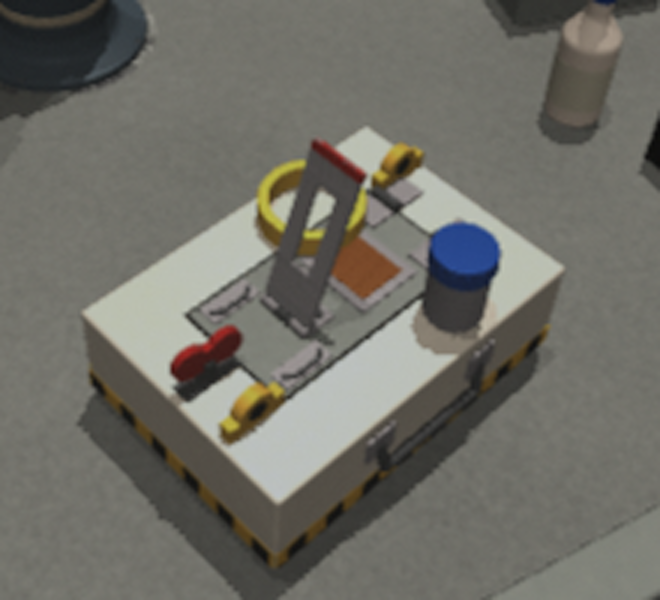

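View pics/side_crop.png

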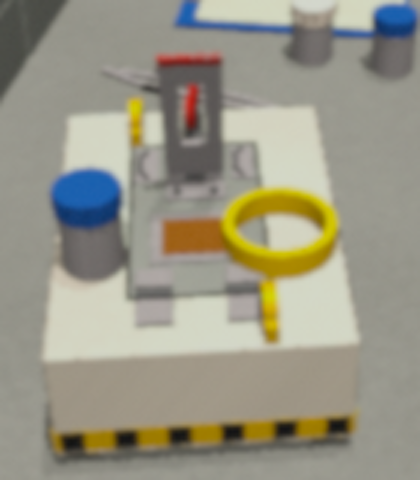

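Both views agree on the box to within about 2 mm: centre (0.568, 0.0295), yaw 14.07°, rim z 0.1206. The staple and lug predictions match the red and yellow blobs. The hasp tip is near (0.571, 0.029, 0.272), so the hasp angle is about 1.88 rad, leaning back. I'll push it over with closed fingers held vertical, starting behind its tip. First I check IK for all the waypoints.

```bash
cat >> h.py <<'E'
YAW=np.deg2rad(14.07); C=np.array([.568,.0295,0.])
B=np.array([[np.cos(YAW),-np.sin(YAW),0],[np.sin(YAW),np.cos(YAW),0],[0,0,1]])
def w(x,y,z): return B@np.array([x,y,z])+C      # box -> world
def tobox(P): return (np.asarray(P)-C)@B
def R(a=0.):
    f=YAW+a; c,s=np.cos(f),np.sin(f)
    return np.array([[0,-s,c],[0,c,s],[-1,0,0]])
TIP=.025; HALF=.011
def arc(th,r): # TCP for fingertip lower -y corner on plate's back face
    y=-.049-r*np.cos(th)+.0025*np.sin(th)+HALF; z=.1255+r*np.sin(th)+.0025*np.cos(th)
    return w(0,y,z+TIP)
E
python3 - <<'E'
from h import *
s0=sense()["joint_pos"]
for nm,P,a in [("up",w(0,.05,.40),0),("start",w(0,.05,.285),0)]+[(f"a{t}",arc(t,.148),0) for t in (1.5,1.,.5,.0)]+[("wing",w(0,-.134,.159),a) for a in (0,1.57,-1.57)]:
    q=inverse_kinematics(P,R(a)); print(nm,P.round(3),None if q is None else np.round(q,2))
E
```

```text
up [0.556 0.078 0.4  ] [ 0.48  0.3  -0.89  1.56  0.23  1.39 -0.18]
start [0.556 0.078 0.285] [ 0.44  0.38 -0.85  1.74  0.3   1.17 -0.25]
a1.5 [ 0.579 -0.015  0.298] [ 0.51  0.36 -0.72  1.68  0.26  1.19 -0.03]
a1.0 [ 0.596 -0.083  0.276] [ 0.57  0.41 -0.68  1.66  0.28  1.17  0.07]
a0.5 [ 0.609 -0.132  0.224] [ 0.61  0.49 -0.65  1.67  0.33  1.09  0.11]
a0.0 [ 0.613 -0.151  0.153] [ 0.61  0.58 -0.61  1.72  0.39  0.97  0.09]
wing [ 0.601 -0.1    0.159] [ 0.56  0.54 -0.64  1.77  0.39  0.96  0.01]
wing [ 0.601 -0.1    0.159] [ 0.65  0.59 -0.78  1.76  0.48  1.    1.5 ]
wing [ 0.601 -0.1    0.159] [ 0.37  0.49 -0.36  1.78  0.21  0.91 -1.41]
```

```bash
python3 - <<'E'
from h import *
command_gripper(0.0,30)
p=sense()["position"]
move_l(p+[0,0,.14],feed=.3)
movep(w(0,-.16,.40),R())
s=sense(); im,d=camera("wrist"); cv2.imwrite("pics/w1.png",im[...,::-1]); np.savez("w1.npz",im=im,d=d,p=s["position"],R=s["tcp_rot"])
print(s["time_s"],s["finger_gap"],s["position"])
E
```

```text
3.8 -0.000264011133670063 [ 0.60672547 -0.12756511  0.39975717]
```

View pics/w1.png

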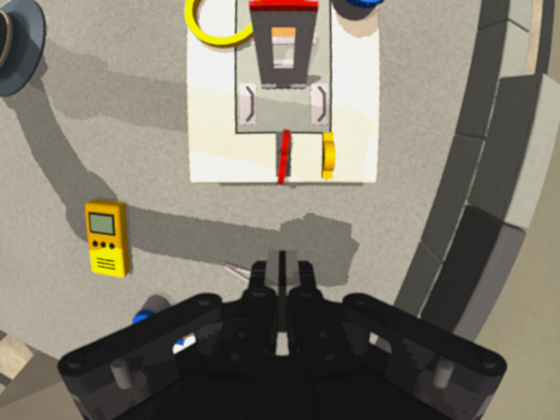

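The wrist view shows the red blade from (287,132) to (281,182), the lug at (328,155), and the hasp with its red tip at the top. I'll measure the blade's position and angle by casting rays.

```bash
cat >> h.py <<'E'
def wrays(uv,p,Rt):
    c=camera_params("wrist");K=c["K"];T=c["tool_from_camera"]
    x=(uv[:,0]-K[0,2])/K[0,0];y=(uv[:,1]-K[1,2])/K[1,1];r=np.hypot(x,y);k=np.sinc(r/np.pi) 
    v=np.stack([x*k,y*k,np.cos(r)],-1)
    return Rt@T[:3,3]+p, v@T[:3,:3].T@Rt.T
def wplane(uv,z,p,Rt):
    o,v=wrays(uv,p,Rt); return o+v*((z-o[2])/v[:,2])[:,None]
def reds(im):
    h=cv2.cvtColor(im,cv2.COLOR_RGB2HSV); return ((h[...,0]<8)|(h[...,0]>172))&(h[...,1]>150)&(h[...,2]>60)
E
python3 - <<'E'
from h import *
z=np.load("w1.npz");im,p,Rt=z["im"],z["p"],z["R"]
m=reds(im); m[:100]=0; m[200:]=0
uv=np.argwhere(m)[:,::-1].astype(float)
P=tobox(wplane(uv,.150,p,Rt)); r=cv2.minAreaRect((P[:,:2]*1000).astype(np.float32)); print("blade@.150",r)
for zz in (.145,.16):
  P=tobox(wplane(uv,zz,p,Rt)); print(zz,P.mean(0),P.min(0),P.max(0))
f=cv2.fitLine((P[:,:2]).astype(np.float32),cv2.DIST_L2,0,.01,.01).ravel(); print("angle",np.arctan2(-f[0],f[1]))
# corners of box front: (190,183),(377,183) at z=.12; lug
print(tobox(wplane(np.array([[190,182.],[377,182.]]),.12,p,Rt)))
print("lug",tobox(wplane(np.array([[328,135.],[328,178.],[323,155]]),.154,p,Rt)))
m=reds(im); m[60:]=0; uv=np.argwhere(m)[:,::-1].astype(float)
P=tobox(wplane(uv,.274,p,Rt));print("hasp tip",P.mean(0),P.min(0),P.max(0))
E
```

```text
blade@.150 ((1.5051941871643066, -136.60581970214844), (61.75592041015625, 8.897964477539062), 83.15153503417969)
0.145 [ 0.00151938 -0.1364212   0.145     ] [-0.00493781 -0.16798086  0.145     ] [ 0.00786065 -0.10617938  0.145     ]
0.16 [ 0.00145459 -0.13461742  0.16      ] [-0.00474283 -0.16490744  0.16      ] [ 0.00754075 -0.10559224  0.16      ]
angle -0.11744889
[[-0.11804514 -0.17055522  0.12      ]
 [ 0.1215777  -0.17112399  0.12      ]]
lug [[ 0.05131778 -0.1110106   0.154     ]
 [ 0.05240111 -0.16021788  0.154     ]
 [ 0.0460363  -0.13377324  0.154     ]]
hasp tip [ 0.00108991 -0.00377565  0.274     ] [-0.02453782 -0.00845711  0.274     ] [0.02641227 0.00081943 0.274     ]
```

The blade is at −0.117 rad. The wrist camera puts the box about 1.3 mm further in its own +x, so I'll shift by that. Hasp angle is about 1.87. Next, pushing the hasp over.

```bash
cat >> h.py <<'E'
C=C+B@np.array([.0013,0,0])
E
python3 - <<'E'
from h import *
movep(w(0,.06,.36),R())
move_l(w(0,.055,.284),feed=.2)
f0=sense()["wrist_force"]
ths=[1.5,1.3,1.1,.9,.7,.55,.4]
rs=np.interp(ths,[.4,1.5],[.152,.134])
for t,r in zip(ths,rs):
    move_l(arc(t,r),feed=.12)
    s=sense(); print(t,round(s["time_s"],2),(s["wrist_force"]-f0).round(1),tobox(s["position"]).round(4))
im,d=camera("side"); cv2.imwrite("pics/s2.png",cv2.resize(im[140:300,180:320],None,fx=4,fy=4)[...,::-1])
im,d=camera("scene"); cv2.imwrite("pics/c2.png",cv2.resize(im[130:330,200:420],None,fx=3,fy=3)[...,::-1])
E
```

```text
1.5 6.26 [-0.6  0.1  0.7] [-0.0003 -0.0447  0.2841]
1.3 6.63 [ 0.2  1.1 -0.5] [-2.000e-04 -7.280e-02  2.832e-01]
1.1 7.02 [-0.2 -0.3 -0. ] [-2.000e-04 -1.003e-01  2.766e-01]
0.9 7.41 [-1.   0.4  0.2] [-0.0005 -0.1269  0.264 ]
0.7 7.8 [0.2 1.7 0.2] [-0.0006 -0.1501  0.2462]
0.55 8.13 [-0.5 -0.  -0.2] [-0.0007 -0.1652  0.2297]
0.4 8.47 [-0.7  0.1 -0.6] [-0.0007 -0.1778  0.2108]
```

View pics/c2.png

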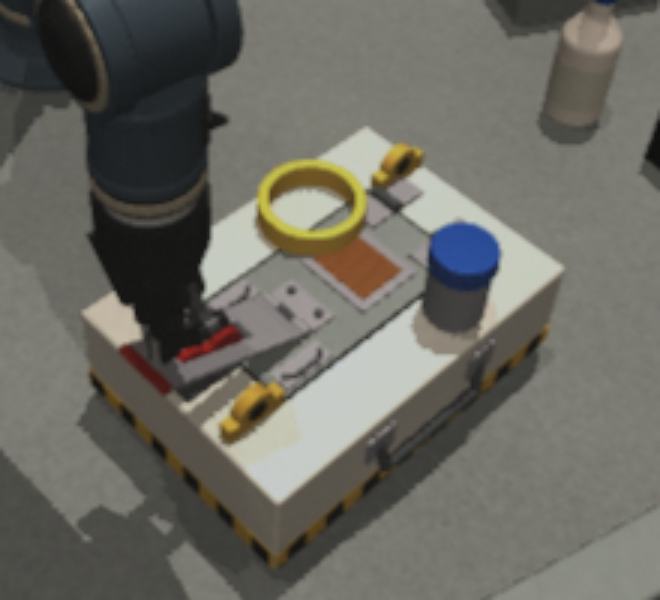

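View pics/s2.png

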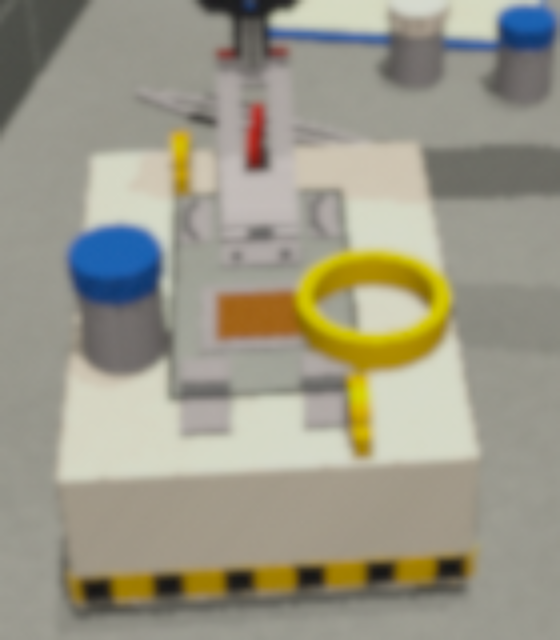

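The hasp is at about 0.4 rad, pushed centrally on its red end, and the blade is coming up through the slot. I'll finish the arc and press.

```bash
python3 - <<'E'
from h import *
f0=sense()["wrist_force"]
for t,r in [(.27,.155),(.14,.156),(.05,.156)]:
    move_l(arc(t,r),feed=.1)
    s=sense(); print(t,round(s["time_s"],2),(s["wrist_force"]-f0).round(1),tobox(s["position"]).round(4))
p=arc(0,.156); hit=move_l(p-[0,0,.010],feed=.03,until_force=12)
s=sense(); print(hit,round(s["time_s"],2),(s["wrist_force"]-f0).round(1),tobox(s["position"]).round(4))
move_l(s["position"]+[0,0,.05],feed=.2)
move_l(w(0,-.19,.32),feed=.3)
s=sense(); im,d=camera("wrist"); cv2.imwrite("pics/w3.png",im[...,::-1]); np.savez("w3.npz",im=im,d=d,p=s["position"],R=s["tcp_rot"])
im,d=camera("scene"); np.savez("c3.npz",im=im,d=d); cv2.imwrite("pics/c3.png",cv2.resize(im[130:330,200:420],None,fx=3,fy=3)[...,::-1])
print(s["time_s"])
E
```

```text
0.27 8.93 [-0.1 -1.4 -0.1] [-0.0007 -0.1873  0.1931]
0.14 9.28 [-0.8 -0.2 -0.4] [-0.0006 -0.1923  0.1736]
0.05 9.57 [ 0.6 -1.1  0.5] [-0.0004 -0.1936  0.1601]
True 9.97 [-1.5 -0.9  6.4] [ 0.0007 -0.194   0.1531]
10.9167
```

View pics/w3.png

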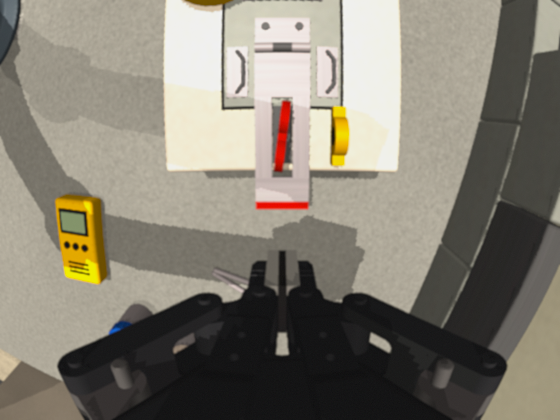

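View pics/c3.png

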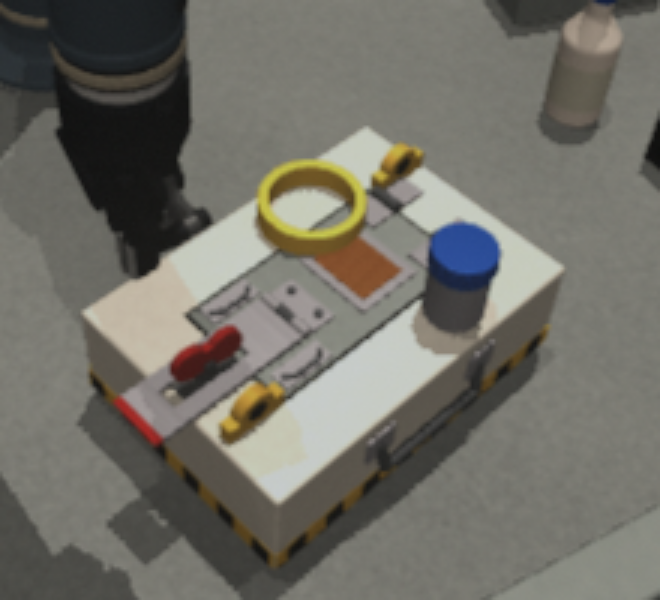

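The hasp lies flat: contact came with the fingertips at z 0.128, which is where the closed face should be. The blade is through the slot. I'll re-measure the blade and the plate height.

```bash
python3 - <<'E'
from h import *
z=np.load("w3.npz");im,d,p,Rt=z["im"],z["d"],z["p"],z["R"]
m=reds(im); m1=m.copy(); m1[190:]=0;m1[:90]=0
uv=np.argwhere(m1)[:,::-1].astype(float)
for zz in (.15,.16):
    P=tobox(wplane(uv,zz,p,Rt)); f=cv2.fitLine(P[:,:2].astype(np.float32),cv2.DIST_L2,0,.01,.01).ravel(); print(zz,P.mean(0),P.min(0),P.max(0),np.arctan2(-f[0]*np.sign(f[1]),abs(f[1])))
m2=m.copy(); m2[:195]=0; m2[215:]=0
P=tobox(wplane(np.argwhere(m2)[:,::-1].astype(float),.128,p,Rt));print("tip",P.mean(0),P.min(0),P.max(0))
print(tobox(wplane(np.array([[165,171.],[400,171.]]),.12,p,Rt)))
c=np.load("c3.npz"); X=tobox(cloud("scene",c["d"])); 
for y in (-.06,-.09,-.18,-.195):
    s=(abs(X[...,1]-y)<.006)&(abs(X[...,0])<.022)&((abs(X[...,0])>.013)|(y<-.177)|(y>-.1)); s[240:]&=True
    print(y,s.sum(),np.median(X[s][:,2]).round(4))
s=(abs(X[...,1]+.06)<.02)&(abs(X[...,0]-.09)<.02);print("rim",np.median(X[s][:,2]))
E
```

```text
0.15 [-6.04579712e-05 -1.36053359e-01  1.50000000e-01] [-0.00637223 -0.1676653   0.15      ] [ 0.00685493 -0.1053053   0.15      ] -0.11664744
0.16 [-6.11035424e-05 -1.35489459e-01  1.60000000e-01] [-0.00615341 -0.1660022   0.16      ] [ 0.00661382 -0.10581055  0.16      ] -0.11664744
tip [-0.00046879 -0.20530338  0.128     ] [-0.02589068 -0.20838615  0.128     ] [ 0.02469061 -0.20221829  0.128     ]
[[-0.12080127 -0.17092388  0.12      ]
 [ 0.12167737 -0.17086169  0.12      ]]
-0.06 71 0.1281
-0.09 57 0.128
-0.18 411 0.5623
-0.195 580 0.3443
rim 0.12008720541465467
```

The plate is flat: z is 0.128 on it against 0.120 on the rim. Wing axis is at box (0, −0.1345), angle −0.117. Now I'll grip the blade with a limited opening, to clear the lug, and turn it clockwise to −π/2.

```bash
python3 - <<'E'
from h import *
a0=-.117; Y=-.1345; Z=.161
command_gripper(.040,25)
movep(w(0,Y,.26),R(a0))
f0=sense()["wrist_force"]
print(sense()["finger_gap"],move_l(w(0,Y,Z),feed=.1,until_force=8))
s=sense();print(s["time_s"],tobox(s["position"]).round(4))
command_gripper(0.0,25)
s=sense();print("gap",s["finger_gap"],(s["wrist_force"]-f0).round(1),s["time_s"])
im,d=camera("scene"); cv2.imwrite("pics/c4.png",cv2.resize(im[130:330,200:420],None,fx=3,fy=3)[...,::-1])
E
```

```text
0.040131736681195365 False
13.05 [ 0.0006 -0.1346  0.1618]
gap 0.01215008464111738 [-4.4  0.1  5.6] 13.4167
```

View pics/c4.png

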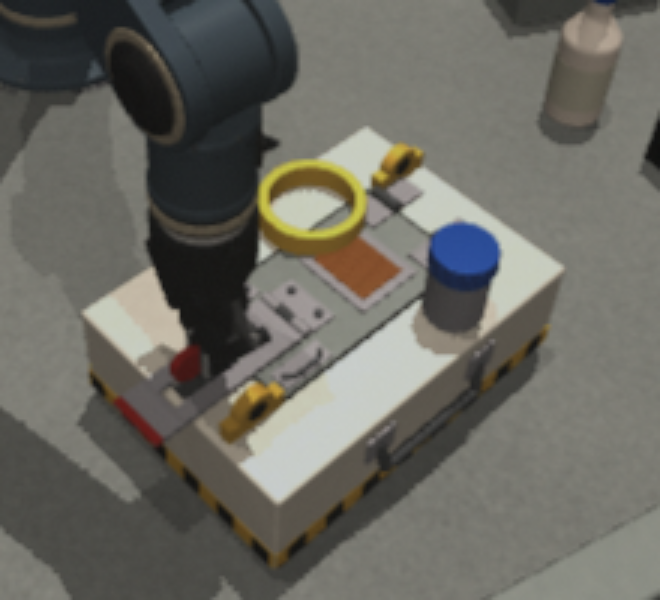

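```bash
python3 - <<'E'
from h import *
a0=-.117; Y=-.1345; Z=.161
f0=sense(); print(f0["finger_gap"])
for a in np.linspace(a0,-np.pi/2,9)[1:]:
    movep(w(0,Y,Z),R(a)); s=sense()
    print(round(a,2),round(s["time_s"],2),round(s["finger_gap"],4),(s["wrist_force"]-f0["wrist_force"]).round(1),(s["ft_torque"]-f0["ft_torque"]).round(2),tobox(s["position"]).round(4))
im,d=camera("scene"); cv2.imwrite("pics/c5.png",cv2.resize(im[130:330,200:420],None,fx=3,fy=3)[...,::-1])
E
```

```text
0.01197397799546438
-0.3 13.74 0.0114 [-0.9  0.3  1.4] [-0.02  0.01  0.01] [-0.0002 -0.1345  0.1617]
-0.48 14.02 0.012 [-0.1 -0.2  1.1] [-0.09 -0.03  0.04] [-1.000e-04 -1.346e-01  1.617e-01]
-0.66 14.29 0.0121 [-0.5  0.1  0.3] [-0.06 -0.1   0.01] [ 0.     -0.1347  0.1617]
-0.84 14.57 0.0123 [ 0.3 -0.3  1.2] [-0.09 -0.17 -0.01] [ 1.000e-04 -1.348e-01  1.617e-01]
-1.03 14.84 0.0115 [0.7 0.3 0.2] [-0.08 -0.24  0.  ] [ 0.0002 -0.1349  0.1617]
-1.21 15.12 0.0123 [ 1.  -0.9  0.1] [-0.16 -0.32  0.04] [ 0.0003 -0.135   0.1617]
-1.39 15.39 0.0117 [ 1.6 -1.6  0. ] [-0.18 -0.34  0.05] [ 0.0003 -0.1351  0.1617]
-1.57 15.67 0.0121 [ 1.1 -1.1 -0.1] [-0.25 -0.42  0.07] [ 0.0003 -0.1353  0.1617]
```

View pics/c5.png

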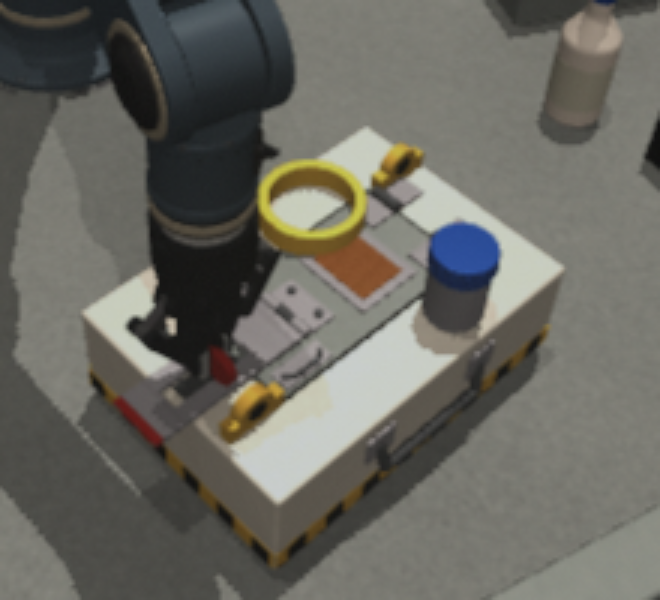

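The blade has turned with the gripper. Next I open to 40 mm, lift clear and measure the result.

```bash
cat > chk.py <<'E'
from h import *
import sys
k=sys.argv[1]
movep(w(0,-.19,.32),R())
s=sense(); p,Rt=s["position"],s["tcp_rot"]; im,d=camera("wrist"); cv2.imwrite(f"pics/w{k}.png",im[...,::-1])
m=reds(im); m1=m.copy(); m1[190:]=0;m1[:90]=0
uv=np.argwhere(m1)[:,::-1].astype(float)
for zz in (.15,.166):
    P=tobox(wplane(uv,zz,p,Rt)); f=cv2.fitLine(P[:,:2].astype(np.float32),cv2.DIST_L2,0,.01,.01).ravel()
    print(zz,P.mean(0).round(4),P.min(0).round(4),P.max(0).round(4),"wing",np.arctan2(-f[0]*np.sign(f[0]),f[1]*np.sign(f[0])))
m2=m.copy(); m2[:195]=0; m2[215:]=0
P=tobox(wplane(np.argwhere(m2)[:,::-1].astype(float),.128,p,Rt));print("tip",P.mean(0).round(4))
im,d=camera("scene"); cv2.imwrite(f"pics/c{k}.png",cv2.resize(im[130:330,200:420],None,fx=3,fy=3)[...,::-1])
X=tobox(cloud("scene",d)); 
for y in (-.06,-.09,-.16): 
    s=(abs(X[...,1]-y)<.006)&(abs(X[...,0])<.022)&(abs(X[...,0])>.013)&(X[...,2]>.1);print(y,s.sum(),np.median(X[s][:,2]).round(4))
print(sense()["time_s"])
E
python3 - <<'E'
from h import *
command_gripper(.040,25)
p=sense()["position"]; move_l(p+[0,0,.12],feed=.2)
E
python3 chk.py 6
```

```text
0.15 [-0.0005 -0.1366  0.15  ] [-0.0308 -0.1412  0.15  ] [ 0.0301 -0.1323  0.15  ] wing -1.5662247
0.166 [-0.0004 -0.1356  0.166 ] [-0.0291 -0.14    0.166 ] [ 0.0284 -0.1316  0.166 ] wing -1.5662247
tip [-0.0004 -0.2056  0.128 ]
-0.06 28 0.1285
-0.09 31 0.1283
-0.16 158 0.641
18.3417
```

View pics/w6.png

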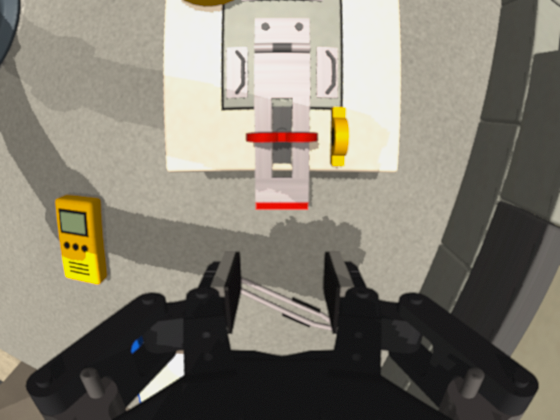

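View pics/c6.png

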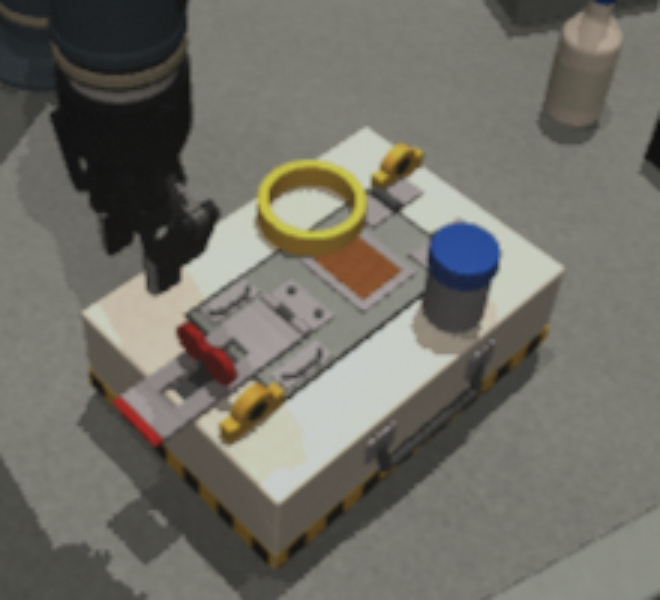

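The wrist view shows the blade squarely across the plate, from (247,137) to (317,137), at −1.566 rad. The plate is flat, with its red tip at (282,205). Tape, pot and lugs appear unmoved, and the robot is clear of everything, so I'm handing in.

```bash
python3 -c "
from rig import *
print(finish_job(), sense()['time_s'])"
```

```text
the job is handed in; nothing more can be done
the job is handed in; nothing more can be done
```

The hasp is closed over the staple and locked, and I handed the job in at about 18 s of the 48 s allowed. I swung the hasp over with the closed fingers and pressed it down. Then I gripped the red blade with a narrow opening, to stay clear of the lug, and turned it clockwise.

Last checks:
- **Hasp:** near the hinge the plate's upper face read 0.128 m, as it should when closed, against 0.120 m for the rim. When I pressed it down, the fingertips stopped at 0.128 m at the tip. My depth check of the plate further out (box y −160 mm and beyond) failed, because it picked up pixels that were not on the plate. The tip's position in the wrist picture did not change after the wing was turned.
- **Wing:** it stands at −1.566 rad, within 0.005 rad of square across the hasp.
- **Other objects:** the tape, the pot on the box and the lugs look unmoved in the pictures. I saw no sign that the things on the bench had moved, but I did not measure them or look at all of them again at the end.
- **Disagreements:** the fixed cameras and the wrist camera differed by about 1.3 mm on the box position, which I corrected for. The jaws closed to 12 mm on the blade rather than the stated 8 mm, probably on a thicker hub. The blade still turned with the gripper without slack.

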